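# Put the button-press dies back in their block in order of size

### The arm

A 6-joint arm with a two-finger parallel gripper is mounted at the origin on a cart in front of the work surface, level with it; the furniture and walls round the work are solid. World frame = base frame: x ahead of the robot, y to its left, z up, the work surface at z = 0. Lengths are in m, angles in rad, forces in N, time in s.
With the tool pointing down it reaches from about 0.35 to 0.975 m from the base axis. Payload 17.4 kg.
Tool frame: the origin (TCP) lies at the very end of the fingers, on their centre line; the grasp point (between the pads) lies 19 mm behind it; z points along the fingers, y is the line along which they close (so a half turn about z gives the same grasp; the last joint's range is limited). The gripper opens to 85 mm and grips with 20 to 120 N. Pads are 22 mm wide; open, the fingers measure 114 mm over their backs; the gripper's body (76 mm by 85 mm) begins 54 mm behind the grasp point. The pads swing forward as they close: fully open they stand 13 mm farther back than shut.
Start: joints at [1.1, 0.116, 1.442, -0, 1.584, -0.038], TCP at [0.283, 0.613, 0.231] pointing down, gripper open.
Joint ranges: [-2.83, 2.83], [-0.83, 2.19], [0.07, 2.5], [-1.14, 4.28], [0.01, 3], [-2.97, 2.97]. Speed limits (rad/s): [1.89, 1.89, 2.22, 3.14, 3.14, 3.14].

### API

Orientations are given as a unit quaternion [x, y, z, w].
In Python, from workcell import bot, imaging gives the robot as it stands.
- The arm moves only by the tool drive_tool, never from a script. Its argument "moves" is a list that holds one entry, the list of rows, each a list of 7 numbers: the closure, from -1 (fully open) to 1 (shut), then the shift along the world's x, y, z in cm, then the turn, a rotation vector about the world's x, y, z in degrees. In form: [[[gripper, dx, dy, dz, ax, ay, az], ...]]. A call has 1 to 5 rows; each row shifts and turns the commanded pose from where the row before left it; what a row does not reach is not made up. A row lasts 1/10 s, in which the tool goes at most 50 mm and 8.59 degrees, less where a joint would pass 70% of its speed; a pose out of reach is approached as far as the arm can. A call is refused whole if a number of a shift passes 5 or a number of a turn 8.59, either way. A call with a gripper value outside its range is refused whole. The fingers move at their own pace and stop on an object; the grip force is fixed at half the most. Time passes only in rows, so rows that do not move let the fingers close. It gives the time, the measured TCP pose, the force, the opening and the grip force at its end, in the units of the state.
- bot.state(): the state, without advancing time (a new reading comes with each control period).
- imaging.snapshot(name): name is "scene" or "top" or "wrist"; returns (picture, depth): 400x640x3 uint8, red, green, blue; 400x640 float32, m along the optical axis (not along the pixel's ray), 0 where there is no reading.
- imaging.get_calibration(name): a dict with "intrinsics" (3x3 intrinsics, pixels), "R" (3x3) and "t" (3): a world point X has camera coordinates R X + t; the wrist camera has in their place "mount" (4x4, takes a point from camera to tool coordinates, whose origin is the TCP and whose axes are the flange's). Camera axes: x right, y down, z forward; pixel columns grow to the right and rows downward; lengths in m; the calibration is good to about 2 mm. The wrist camera is an equidistant fisheye: a pixel r from the principal point sees the ray r / f radians off the axis. A picture is of the moment at which its call begins: read the wrist's pose just before it. get_calibration takes no time and is no camera call.
- bot.finish_job(): hands the job in; it is judged then, once.
The state is a dict: "time": time; "joint_positions": joint angles; "qd": joint speeds; "joint_efforts": joint torques, N m; "eef_pos": TCP position; "tcp_rot": TCP orientation; "wrist_force": force on the tool from outside, world axes, zero at the start; "ft_torque": the same for the moment, N m; "grip_width": finger opening in m; "gripper_force": force on a finger pad.
Only numpy, scipy, OpenCV 4.12 (cv2) and the standard library are available. Lean on these libraries where they do the work, as an engineer would, in place of code of your own. Each camera call takes 0.05 s, during which the arm holds its last target. There are 200 camera calls.

### The job

Put the four steel button-press dies away in the wooden die block, in order of size: every die upright and fully down in the bore made for its diameter, the thinnest die in the narrowest bore and so on up to the thickest in the widest. Someone has left the thinnest die in the widest bore, so that one has to move too. Set the dies in, do not drop them, and leave the spool of grey thread that stands beside the dies and the shears where they are.

Things in the scene. Friction and masses are not known exactly. Their poses are not given: they have to be found in the camera images.
- die_25: The smallest (thinnest) of four button-press dies of equal height (diameters 25, 35, 45, 55 mm): upright turned steel cylinder, 25 mm in diameter, 62 mm high, foot chamfered 2 mm, lower 19 mm blued dark, bright above, shallow dish with a pin in the top; 0.1 to 0.65 kg; grip anywhere round its side. Origin: centre of its underside, z up. Starts wrongly standing in the widest bore, on the cork.
- die_35: The second smallest of four button-press dies of equal height (diameters 25, 35, 45, 55 mm): upright turned steel cylinder, 35 mm in diameter, 62 mm high, foot chamfered 2 mm, lower 19 mm blued dark, bright above, shallow dish with a pin in the top; 0.1 to 0.65 kg; grip anywhere round its side. Origin: centre of its underside, z up. Starts standing on the bench.
- die_45: The second largest of four button-press dies of equal height (diameters 25, 35, 45, 55 mm): upright turned steel cylinder, 45 mm in diameter, 62 mm high, foot chamfered 2 mm, lower 19 mm blued dark, bright above, shallow dish with a pin in the top; 0.1 to 0.65 kg; grip anywhere round its side. Origin: centre of its underside, z up. Starts standing on the bench.
- die_55: The largest (thickest) of four button-press dies of equal height (diameters 25, 35, 45, 55 mm): upright turned steel cylinder, 55 mm in diameter, 62 mm high, foot chamfered 2 mm, lower 19 mm blued dark, bright above, shallow dish with a pin in the top; 0.1 to 0.65 kg; grip anywhere round its side. Origin: centre of its underside, z up. Starts standing on the bench.
- seat_25: Cork in the narrowest bore of the die block, place of the 25 mm die. Bore 30 mm wide, 45 degree countersink 4 mm wide, 18 mm deep to the cork. The block: beech, 310 mm long (y), 96 wide (x), 32 high, screwed to the bench at any angle. Origin: centre of the cork's top, 14 mm above the bench, where the die's underside rests; y along the row to the widest bore, x across, z up. Fixed.
- seat_35: Cork in the second narrowest bore of the die block, place of the 35 mm die. Bore 40 mm wide, 45 degree countersink 4 mm wide, 18 mm deep to the cork. 60 mm along the row from the narrowest bore. Origin: centre of the cork's top, 14 mm above the bench, where the die's underside rests; y along the row to the widest bore, x across, z up. Fixed.
- seat_45: Cork in the second widest bore of the die block, place of the 45 mm die. Bore 50 mm wide, 45 degree countersink 4 mm wide, 18 mm deep to the cork. 70 mm along the row from the bore before it. Origin: centre of the cork's top, 14 mm above the bench, where the die's underside rests; y along the row to the widest bore, x across, z up. Fixed.
- seat_55: Cork in the widest bore of the die block, place of the 55 mm die. Bore 60 mm wide, 45 degree countersink 4 mm wide, 18 mm deep to the cork. 80 mm along the row from the bore before it. Origin: centre of the cork's top, 14 mm above the bench, where the die's underside rests; y along the row to the widest bore, x across, z up. Fixed.
- thread_spool: Bystander: spool of grey thread with white ends, standing on the bench near the dies, 40 mm in diameter, 62 mm high. Origin: centre of its underside, z up. To be left alone.
- scissors: Bystander: pair of shears with black handles lying flat, 250 x 105 x 11 mm. Origin: the middle of its underside. To be left alone.
Not all that is in view belongs to the job. Leave any pink or purple look-alike of the die_55 alone.

How it is judged:
At the end, for the whole second after the job is handed in: Each die stands in its own bore: the centre of its underside within 6 mm sideways and 4 mm in height of the centre of that bore's cork, its axis within 0.12 rad of vertical, at rest (horizontal distance between die_25 and seat_25 below 0.006 m and z of die_25 in the frame of seat_25 between -0.004 and 0.004 m and angle between each of die_25, die_35, die_45, die_55's own z axis and vertical below 0.12 rad and linear speed of each of die_25, die_35, die_45, die_55 below 0.02 m/s and horizontal distance between die_35 and seat_35 below 0.006 m and z of die_35 in the frame of seat_35 between -0.004 and 0.004 m and horizontal distance between die_45 and seat_45 below 0.006 m and z of die_45 in the frame of seat_45 between -0.004 and 0.004 m and horizontal distance between die_55 and seat_55 below 0.006 m and z of die_55 in the frame of seat_55 between -0.004 and 0.004 m); the robot touches nothing.
It fails at once if a die is dropped: it falls free of the fingers at more than 0.7 m/s (a drop of about 25 mm) ((linear speed of die_25 above 0.7 m/s and contact force between the fingers and die_25 below 0.05 N) or (linear speed of die_35 above 0.7 m/s and contact force between the fingers and die_35 below 0.05 N) or (linear speed of die_45 above 0.7 m/s and contact force between the fingers and die_45 below 0.05 N) or (linear speed of die_55 above 0.7 m/s and contact force between the fingers and die_55 below 0.05 N)).
It fails at once if the spool of thread or the shears are pushed more than 20 mm or the spool is tipped over (distance of any of thread_spool, scissors from where it was at the start of the episode above 0.02 m or angle between thread_spool's own z axis and vertical above 0.3 rad).
It also fails if it takes over 99 s, if anything falls off the work surface, if the arm or the gripper's body presses on something with over 40 N, if the wrist force passes 120 N, or if a joint passes its speed limit or range.

## Working session

There is one attempt and no reset: what is moved stays moved. The work goes in short steps, Python scripts to look and compute and a tool call to move; the robot and the scene stay as the last step left them, time stands still between calls to the robot, and variables do not carry over. Pictures are saved under pics/ and viewed, at most 14 in all, crops included, and the job is handed in when it is done.

Besides the shell and the picture viewer there is one more tool, called after ">>>" as name(argument=value, ...) on one line, values as JSON. drive_tool: Moves the arm, as the interface text tells. Its arguments: {"type":"object","properties":{"moves":{"type":"array"}},"required":["moves"]}

```bash
mkdir -p pics; cat > h.py <<'E'
import numpy as np,cv2
from workcell import bot,imaging
def snap(n):
    p,d=imaging.snapshot(n); return p,d,imaging.get_calibration(n)
def world(c,u,v,z):
    K=np.array(c["intrinsics"]);R=np.array(c["R"]);t=np.array(c["t"])
    o=-R.T@t; r=R.T@np.linalg.inv(K)@np.array([u,v,1.]); return o+r*(z-o[2])/r[2]
def save(n,p): cv2.imwrite("pics/"+n+".png",cv2.cvtColor(p,cv2.COLOR_RGB2BGR))
E
python3 - <<'E'
from h import *
for n in("top","scene"):
    p,d,c=snap(n); save(n+"0",p); np.savez(n+"0",p=p,d=d)
    R=np.array(c["R"]);print(n,c["intrinsics"],-R.T@np.array(c["t"]),R)
print(bot.state(), imaging.get_calibration("wrist"))
E
```

```text
top [[482.30712327   0.         316.42157506]
 [  0.         482.30712327 201.34999345]
 [  0.           0.           1.        ]] [ 0.27539428 -0.07073158  1.5626944 ] [[-0.0252981  -0.99960926 -0.0118886 ]
 [-0.98820565  0.02680263 -0.15076874]
 [ 0.15102847  0.00793422 -0.98849757]]
scene [[482.15628839   0.         321.88724118]
 [  0.         482.15628839 195.05646526]
 [  0.           0.           1.        ]] [-0.00494841 -0.85601286  0.94931489] [[ 0.82466843 -0.56561496 -0.00130651]
 [-0.38563985 -0.56057137 -0.73283125]
 [ 0.41376792  0.60484664 -0.68040917]]
{'time': 0.1, 'joint_positions': array([ 1.10020659e+00,  1.16415701e-01,  1.44218514e+00, -7.89735138e-06,
        1.58397427e+00, -3.77758184e-02]), 'qd': array([-0.00039306,  0.00032864, -0.00247201, -0.00106578, -0.00080734,
       -0.00018591]), 'joint_efforts': array([ 2.97623243e-03, -7.33673429e+01, -6.33786893e+01, -6.26760288e-05,
        5.23609371e-03, -1.57035873e-05]), 'eef_pos': array([0.28303561, 0.61261646, 0.23065931]), 'tcp_rot': array([ 2.14721804e-01,  9.76675128e-01, -4.76441072e-04, -1.19701006e-04]), 'wrist_force': array([ 1.2789982 , -0.33516772, -0.04149681]), 'ft_torque': array([-0.03251972, -0.01726584,  0.00688172]), 'gripper_force': 0.0, 'grip_width': 0.08542845036252444} {'intrinsics': array([[309.70691629,   0.        , 328.63507982],
       [  0.        , 309.70691629, 201.18903251],
       [  0.        ,   0.        ,   1.        ]]), 'mount': array([[ 2.22856336e-04, -9.60462612e-01, -2.78408911e-01,
         7.06745544e-02],
       [ 9.99999714e-01,  4.15375975e-04, -6.32511440e-04,
        -4.87463886e-04],
       [ 7.23147963e-04, -2.78408690e-01,  9.60462429e-01,
        -1.42895379e-01],
       [ 0.00000000e+00,  0.00000000e+00,  0.00000000e+00,
         1.00000000e+00]])}
```

View pics/top0.png

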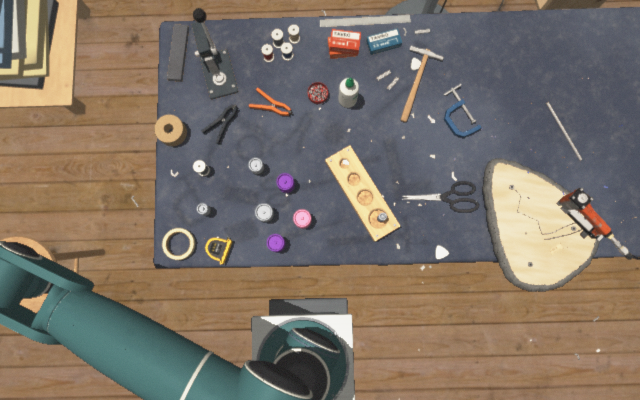

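View pics/scene0.png

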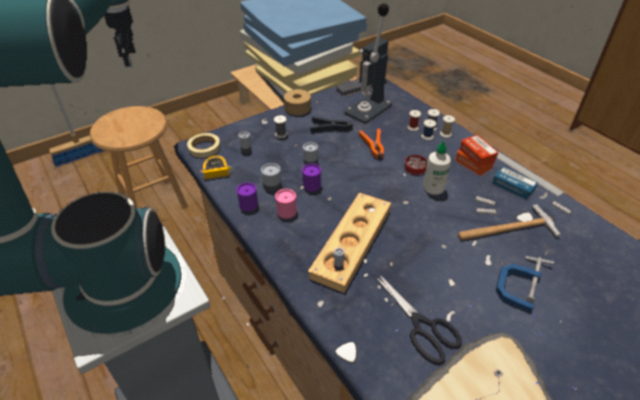

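Candidates in the top view: grey cylinders at (256,166), (264,212) and (203,209), which are the steel dies; (201,168), a white-ended cylinder, the spool; purple (286,183) and (276,243) and pink (302,218), the look-alikes; and die_25 in the widest bore at (381,217). I'll check these in one crop.

```bash
python3 - <<'E'
from h import *
a=np.load("top0.npz");p=a["p"];d=a["d"];c=imaging.get_calibration("top")
save("crop1",cv2.resize(p[140:260,180:420],None,fx=3.3,fy=3.3,interpolation=cv2.INTER_CUBIC))
K=np.array(c["intrinsics"]);R=np.array(c["R"]);t=np.array(c["t"])
v,u=np.mgrid[0:400,0:640]
X=(np.stack([(u-K[0,2])/K[0,0]*d,(v-K[1,2])/K[1,1]*d,d],-1)-t)@R
z=X[...,2]; print("bench z",np.median(z[100:260,420:480]))
m=((z>.045)&(z<.09)).astype(np.uint8); m[:, :180]=0;m[:150]=0;m[260:]=0;m[:,420:]=0
n,l,s,ce=cv2.connectedComponentsWithStats(m)
for i in range(1,n):
    if s[i,4]>20:
        q=X[l==i]; q=q[q[:,2]>np.percentile(q[:,2],50)-.006]
        print(ce[i].round(1),s[i,4],"world",(q[:,:2].max(0)+q[:,:2].min(0))/2,"ext",np.ptp(q[:,:2],axis=0),np.median(q[:,2]),p[l==i].mean(0).round())
m=((z>.022)&(z<.042)).astype(np.uint8);m[:,:322]=0;m[:,402:]=0;m[:142]=0;m[245:]=0
n,l,s,ce=cv2.connectedComponentsWithStats(m);i=1+np.argmax(s[1:,4]);q=X[l==i]
r=cv2.minAreaRect(q[:,:2].astype(np.float32)*1000);print(r,cv2.boxPoints(r),np.median(q[:,2]))
E
```

```text
bench z 0.0009331665825950521
[255.4 164.8] 164 world [0.62873872 0.13257637] ext [0.04491294 0.04211505] 0.05845071540897732 [189. 189. 189.]
[199.  166.1] 119 world [0.62941498 0.31348104] ext [0.04101094 0.03706268] 0.061613966342328415 [233. 231. 224.]
[284.7 181.5] 242 world [0.57172497 0.04058002] ext [0.05559885 0.05348687] 0.05816918153723278 [147.  83. 177.]
[202.3 208.7] 111 world [0.49247424 0.30283102] ext [0.03428781 0.03298108] 0.05915495222868914 [176. 177. 177.]
[263.6 212.1] 245 world [0.47574171 0.10874198] ext [0.05180883 0.05404596] 0.0579830557330106 [198. 198. 198.]
[301.9 218. ] 240 world [ 0.45323457 -0.01215994] ext [0.05112496 0.05066399] 0.05835303637895251 [238. 169. 195.]
[382.  216.6] 61 world [ 0.44997831 -0.26207755] ext [0.02307704 0.02224593] 0.0745908496691993 [171. 169. 166.]
[275.2 242.4] 247 world [0.3788485  0.07347177] ext [0.05339994 0.05047042] 0.058203677725914664 [155.  89. 186.]
((535.6625366210938, -205.6201934814453), (309.67578125, 97.4276351928711), 29.27701759338379) [[ 376.78015 -238.8496 ]
 [ 424.4254  -323.83234]
 [ 694.5449  -172.3908 ]
 [ 646.89966  -87.40805]] 0.031708624220037604
```

View pics/crop1.png

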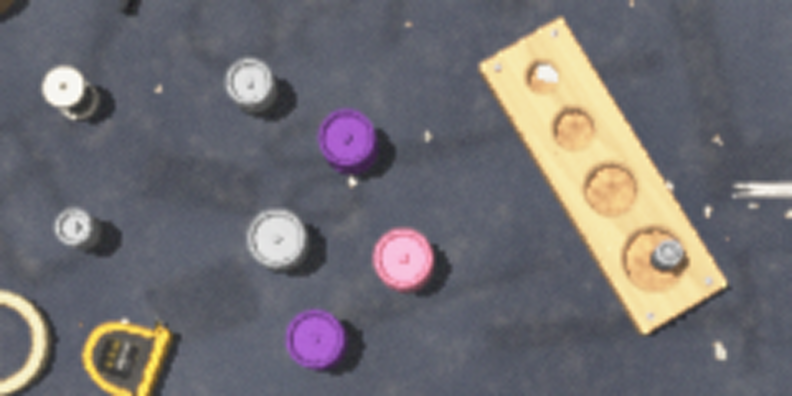

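The choice is confirmed. die_45 is at crop (250,85), die_55 at (277,240), die_35 at (75,228), and the spool has the white end at (63,87). die_25 is in the widest bore, and there is something white in the narrowest bore at (545,75). I'll move over the block, turn the fingers to close across the row, and look.

>>> drive_tool(moves=[[[-1,1.3,-4.1,0,0,0,-6.3],[-1,1.3,-4.1,0,0,0,-6.3],[-1,1.3,-4.1,0,0,0,-6.3],[-1,1.3,-4.1,0,0,0,-6.3],[-1,1.3,-4.1,0,0,0,-6.3]]])

```text
time: 0.6
eef_pos: [0.3482, 0.4061, 0.231]
tcp_rot: [0.474, 0.881, -0.0, -0.0]
wrist_force: [1.0, -0.3, 0.4]
grip_width: 0.0853
gripper_force: 0.0
```

>>> drive_tool(moves=[[[-1,1.3,-4.1,0,0,0,-6.3],[-1,1.3,-4.1,0,0,0,-6.3],[-1,1.3,-4.1,0,0,0,-6.3],[-1,1.3,-4.1,0,0,0,-6.3],[-1,1.3,-4.1,0,0,0,-6.3]]])

```text
time: 1.1
eef_pos: [0.4131, 0.2011, 0.2312]
tcp_rot: [0.695, 0.719, 0.0, 0.0]
wrist_force: [1.0, 0.2, 0.3]
grip_width: 0.0854
gripper_force: 0.0
```

>>> drive_tool(moves=[[[-1,1.3,-4.1,0,0,0,-6.3],[-1,1.3,-4.1,0,0,0,-6.3],[-1,1.3,-4.1,0,0,0,-6.3],[-1,1.3,-4.1,0,0,0,-6.3],[-1,1.3,-4.1,0,0,0,-6.3]]])

```text
time: 1.6
eef_pos: [0.4782, -0.0041, 0.2312]
tcp_rot: [0.864, 0.503, 0.0, 0.0]
wrist_force: [1.0, 1.6, 0.6]
grip_width: 0.0855
gripper_force: 0.0
```

>>> drive_tool(moves=[[[-1,1.3,-4.1,0,0,0,-6.3],[-1,1.3,-4.1,0,0,0,-6.3],[-1,1.3,-4.1,0,0,0,-6.3],[-1,1.3,-4.1,0,0,0,-6.3],[-1,1.3,-4.1,0,0,0,-6.3]]])

```text
time: 2.1
eef_pos: [0.5432, -0.2091, 0.231]
tcp_rot: [0.968, 0.25, -0.0, -0.0]
wrist_force: [0.7, 1.0, 0.5]
grip_width: 0.0854
gripper_force: 0.0
```

>>> drive_tool(moves=[[[-1,0,0,0,0,0,0],[-1,0,0,0,0,0,0]]])

```text
time: 2.3
eef_pos: [0.5429, -0.2078, 0.2305]
tcp_rot: [0.968, 0.252, -0.001, -0.001]
wrist_force: [-0.3, 0.6, 0.4]
grip_width: 0.0854
gripper_force: 0.0
```

```bash
cat >> h.py <<'E'
from scipy.spatial.transform import Rotation as Ro
def wsnap():
    s=bot.state(); p,d,c=snap("wrist"); T=np.eye(4);T[:3,:3]=Ro.from_quat(s["tcp_rot"]).as_matrix();T[:3,3]=s["eef_pos"]
    return p,d,c["intrinsics"],T@np.array(c["mount"])
def wray(K,M,u,v,z):
    x=(np.asarray(u,float)-K[0,2])/K[0,0];y=(np.asarray(v,float)-K[1,2])/K[1,1];r=np.hypot(x,y)+1e-9
    D=np.stack([np.sin(r)*x/r,np.sin(r)*y/r,np.cos(r)],-1)@M[:3,:3].T
    return M[:3,3]+D*((z-M[2,3])/D[...,2])[...,None]
def wpts(d,K,M):  # point cloud from depth
    v,u=np.mgrid[0:d.shape[0],0:d.shape[1]];x=(u-K[0,2])/K[0,0];y=(v-K[1,2])/K[1,1];r=np.hypot(x,y)+1e-9
    P=np.stack([np.sin(r)*x/r,np.sin(r)*y/r,np.cos(r)],-1)/np.cos(r)[...,None]*d[...,None]
    return P@M[:3,:3].T+M[:3,3]
def yaw():
    y=Ro.from_quat(bot.state()["tcp_rot"]).as_matrix()[:,1]; return np.degrees(np.arctan2(y[1],y[0]))
E
python3 - <<'E'
from h import *
p,d,K,M=wsnap(); save("w1",p); np.savez("w1",p=p,d=d,K=K,M=M)
s=bot.state();print(s["time"],s["eef_pos"],yaw(),s["joint_positions"])
E
```

```text
2.35 [ 0.54287141 -0.20699082  0.2308537 ] -60.76217163156035 [-4.08277521e-01 -8.80070516e-02  1.64844000e+00  2.01167305e-04
  1.58210409e+00  6.52224434e-01]
```

View pics/w1.png

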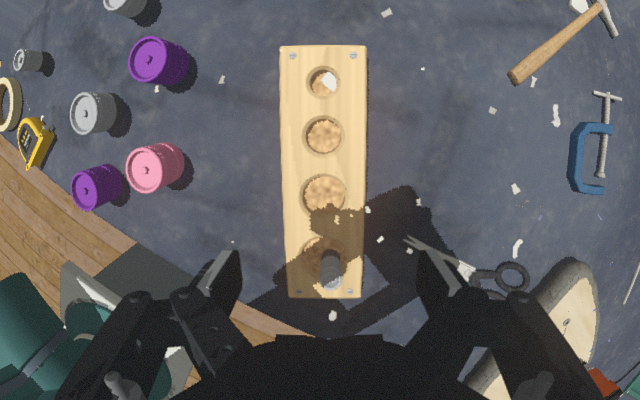

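The wrist view shows bores at (323,80), (323,135), (323,196) and (322,260), with die_25 at (330,268). A white flake is in the narrowest bore at (329,80). Now I'll measure.

```bash
python3 - <<'E'
from h import *
a=np.load("w1.npz");p,d,K,M=a["p"],a["d"],a["K"],a["M"]
X=wpts(d,K,M);z=X[...,2]
blk=np.zeros(z.shape,np.uint8);cv2.fillPoly(blk,[np.array([[286,52],[361,52],[361,292],[293,292]])],1)
print("blocktop",np.median(z[100:110,300:345]))
m=((z<.030)&(z>-.01)&(blk>0)).astype(np.uint8)
n,l,s,ce=cv2.connectedComponentsWithStats(m)
for i in range(1,n):
    if s[i,4]>60:
        cn=max(cv2.findContours((l==i).astype(np.uint8),cv2.RETR_EXTERNAL,cv2.CHAIN_APPROX_NONE)[0],key=len)[:,0]
        w=wray(K,M,cn[:,0],cn[:,1],.031)[:,:2]
        e=cv2.fitEllipse((w*1000).astype(np.float32)); q=X[l==i]
        print(ce[i].round(),s[i,4],e,"floor",np.percentile(q[:,2],20))
print("flake z",z[74:90,312:338:2].round(3)[::2])
br=(p.min(-1)>200)&(blk>0); br[:60]=0;br[100:]=0
print("white",br.sum(),X[br].mean(0),np.ptp(X[br],axis=0))
m=(z>.062)&(blk>0);q=X[m];print("die25",(q.max(0)+q.min(0))/2,np.ptp(q,axis=0),m.sum())
E
```

```text
blocktop 0.03235017130237294
[323.  82.] 714 ((631.9932861328125, -151.07130432128906), (32.32658767700195, 32.86518478393555), 176.563232421875) floor 0.014210638739307358
[323. 136.] 1168 ((579.5595703125, -180.42005920410156), (41.91179275512695, 42.390655517578125), 113.8189468383789) floor 0.013734745033765294
[323. 197.] 1625 ((518.8131713867188, -214.51541137695312), (51.92906188964844, 53.16148376464844), 26.532514572143555) floor 0.01377179770209488
[321. 255.] 1304 ((449.5267639160156, -251.90347290039062), (59.11384582519531, 60.709774017333984), 35.925926208496094) floor 0.013850485474225294
flake z [[0.028 0.013 0.015 0.015 0.015 0.015 0.018 0.017 0.02  0.02  0.02  0.029
  0.03 ]
 [0.025 0.016 0.014 0.015 0.015 0.015 0.021 0.018 0.019 0.022 0.02  0.022
  0.029]
 [0.012 0.015 0.015 0.012 0.015 0.019 0.02  0.02  0.021 0.022 0.021 0.02
  0.029]
 [0.013 0.015 0.015 0.015 0.015 0.021 0.019 0.021 0.021 0.023 0.02  0.021
  0.029]
 [0.016 0.014 0.014 0.014 0.014 0.019 0.02  0.019 0.02  0.018 0.02  0.021
  0.028]
 [0.014 0.014 0.013 0.014 0.013 0.014 0.02  0.019 0.019 0.02  0.019 0.02
  0.027]
 [0.014 0.015 0.014 0.014 0.015 0.015 0.014 0.019 0.019 0.02  0.02  0.02
  0.028]
 [0.014 0.015 0.013 0.016 0.014 0.013 0.015 0.014 0.015 0.021 0.022 0.022
  0.03 ]]
white 179 [ 0.63751877 -0.15590968  0.02004246] [0.01696102 0.01841725 0.00572225]
die25 [ 0.52116696 -0.22401334  0.21773537] [0.16558978 0.10024642 0.31129682] 503
```

There is a real flake about 6 mm thick on the cork of the narrowest bore, so I'll look closer.

>>> drive_tool(moves=[[[-1,2,1.2,-3.5,0,0,0],[-1,2,1.2,-3.5,0,0,0],[-1,2,1.2,-3.5,0,0,0],[-1,0,0,0,0,0,0]]])

```text
time: 2.75
eef_pos: [0.6024, -0.168, 0.1211]
tcp_rot: [0.967, 0.254, -0.003, -0.002]
wrist_force: [-1.1, -0.1, -0.8]
grip_width: 0.0856
gripper_force: 0.0
```

```bash
python3 - <<'E'
from h import *
p,d,K,M=wsnap(); np.savez("w2",p=p,d=d,K=K,M=M)
u=(np.linalg.inv(M)@np.array([.632,-.151,.032,1]))[:3]; th=np.arctan2(np.hypot(u[0],u[1]),u[2]);f=K[0,0]*th/np.hypot(u[0],u[1]);c=(K[:2,2]+f*u[:2]).astype(int);print(c,bot.state()["eef_pos"])
X=wpts(d,K,M)[...,2]
y0,x0=max(c[1]-70,0),c[0]-110
save("w2c",cv2.resize(p[y0:y0+150,x0:x0+220],None,fx=3.5,fy=3.5,interpolation=cv2.INTER_CUBIC))
g=X[c[1]-24:c[1]+25:4,c[0]-28:c[0]+29:4];print((g*1000).round().astype(int))
# bench chips
a=np.load("w1.npz");X1=wpts(a["d"],a["K"],a["M"])[...,2]
print("chips",[(X1[v-2:v+3,u-2:u+3].max()*1e3).round(1) for u,v in[(222,79),(388,13),(556,112),(516,187),(518,248),(333,316)]])
E
```

```text
[328 161] [ 0.60250676 -0.1690667   0.12412615]
[[ 33  33  33  32  31  33  32  32  32  33  32  33  32  32  31]
 [ 31  33  33  32  31  28  28  14  28  30  31  32  33  31  33]
 [ 32  31  33  31  30  13  13  15  17  18  29  30  33  32  34]
 [ 32  32  33  29  15  14  16  14  20  20  23  30  31 264  33]
 [ 32  31  29  14  14  14  13  19  19  20  19  21  30  32  31]
 [ 33  31  29  14  14  14  14  19  20  19  19  20  30  33  33]
 [ 32  30  29  14  13  16  15  14  19  20  20  20  28  32  32]
 [ 32  31  29  14  16  14  14  13  15  19  20  22  29  32  33]
 [ 33  31  30  24  15  15  14  13  15  14  21  23  30  33  33]
 [ 33  33  31  29  23  14  13  13  15  14  22  29  32  32  32]
 [ 32  33  32  31  29  25  20  18  20  24  29  31  34  32  32]
 [ 32  32  33  33  32  30  29  30  30  30  31  34  33  33  33]
 [ 33  33  32  32  33  32  32  33  32  32  32  32  33  31  33]]
chips [np.float64(2.8), np.float64(373.4), np.float64(373.4), np.float64(373.4), np.float64(4.7), np.float64(3.6)]
```

View pics/w2c.png

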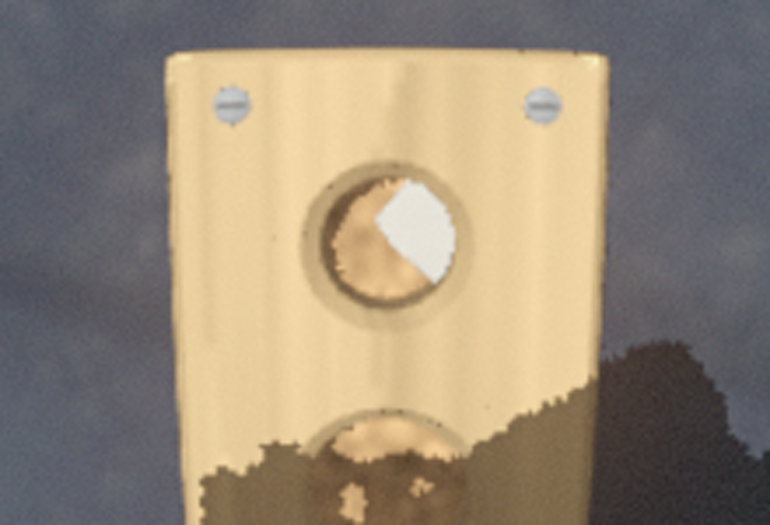

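The chip is clipped exactly by the bore wall, so it looks like litter sunk in the wood. The die's seating height will show whether it matters. Now I'll refine die_25 from w1.

```bash
python3 - <<'E'
from h import *
a=np.load("w1.npz");X=wpts(a["d"],a["K"],a["M"])
m=(X[...,2]>.069)&(X[...,2]<.085);m[:230]=0;m[300:]=0;m[:,:300]=0;m[:,360:]=0
q=X[m];print(m.sum(),np.argwhere(m).mean(0),(q.max(0)+q.min(0))/2,np.ptp(q,axis=0),cv2.minEnclosingCircle((q[:,:2]*1000).astype(np.float32)))
E
```

```text
360 [279.15277778 330.08055556] [ 0.4506903  -0.26194055  0.07327734] [0.02463646 0.024392   0.00847421] ((450.4334716796875, -261.9886474609375), 12.854422569274902)
```

>>> drive_tool(moves=[[[-1,-3.8,-2.3,0,0,0,0],[-1,-3.8,-2.3,0,0,0,0],[-1,-3.8,-2.3,0,0,0,0],[-1,-3.8,-2.4,0,0,0,0],[-1,0,0,-2,0,0,0]]])

```text
time: 3.3
eef_pos: [0.4491, -0.2668, 0.1109]
tcp_rot: [0.968, 0.251, 0.002, 0.003]
wrist_force: [0.7, -0.2, -0.5]
grip_width: 0.0857
gripper_force: 0.0
```

>>> drive_tool(moves=[[[-1,0,0,-2,0,0,0],[-1,0,0,-2,0,0,0],[-1,0,0,-2,0,0,0],[-1,0,0,0,0,0,0]]])

```text
time: 3.7
eef_pos: [0.4502, -0.2636, 0.0458]
tcp_rot: [0.968, 0.252, -0.0, -0.0]
wrist_force: [-0.1, -0.6, 1.0]
grip_width: 0.0852
gripper_force: 0.0
```

>>> drive_tool(moves=[[[1,0,0.1,-0.2,0,0,0],[1,0,0,0,0,0,0],[1,0,0,0,0,0,0],[1,0,0,0,0,0,0],[1,0,0,0,0,0,0]]])

```text
time: 4.2
eef_pos: [0.4515, -0.2634, 0.0452]
tcp_rot: [0.968, 0.252, 0.0, 0.0]
wrist_force: [-1.0, 0.2, 5.4]
grip_width: 0.0232
gripper_force: 58.6
```

>>> drive_tool(moves=[[[1,0,0,0,0,0,0],[1,0,0,0,0,0,0],[1,0,0,0,0,0,0]]])

```text
time: 4.5
eef_pos: [0.4515, -0.2634, 0.0451]
tcp_rot: [0.968, 0.252, 0.0, 0.0]
wrist_force: [-0.8, 1.6, 5.9]
grip_width: 0.0232
gripper_force: 58.7
```

>>> drive_tool(moves=[[[1,0,0,2,0,0,0],[1,0,0,2,0,0,0],[1,0,0,2,0,0,0],[1,0,0,2,0,0,0],[1,3.6,2.2,0,0,0,0]]])

```text
time: 5.0
eef_pos: [0.4866, -0.2432, 0.1277]
tcp_rot: [0.968, 0.251, 0.001, 0.002]
wrist_force: [0.9, -2.4, -1.8]
grip_width: 0.0231
gripper_force: 59.0
```

>>> drive_tool(moves=[[[1,3.6,2.2,0,0,0,0],[1,3.6,2.2,0,0,0,0],[1,3.6,2.2,0,0,0,0],[1,3.6,2.4,0,0,0,0],[1,0,0,0,0,0,0]]])

```text
time: 5.5
eef_pos: [0.6339, -0.1484, 0.1236]
tcp_rot: [0.967, 0.254, 0.0, -0.0]
wrist_force: [-0.1, -0.4, -1.2]
grip_width: 0.0236
gripper_force: 59.1
```

>>> drive_tool(moves=[[[1,0,0,-2,0,0,0],[1,0,0,-2,0,0,0],[1,0,0,-0.7,0,0,0],[1,0,0,0,0,0,0],[1,0,0,0,0,0,0]]])

```text
time: 6.0
eef_pos: [0.6313, -0.1515, 0.0783]
tcp_rot: [0.968, 0.252, 0.0, 0.0]
wrist_force: [-0.7, -0.2, -1.2]
grip_width: 0.0235
gripper_force: 59.1
```

```bash
python3 - <<'E'
from h import *
p,d,K,M=wsnap(); np.savez("w3",p=p,d=d,K=K,M=M); s=bot.state();print(s["eef_pos"],s["wrist_force"],s["grip_width"])
save("w3",cv2.resize(p[120:400,200:460],None,fx=2.1,fy=2.1,interpolation=cv2.INTER_CUBIC))
E
```

```text
[ 0.63149145 -0.15152872  0.07857893] [ 0.06538553  0.01897001 -0.52664856] 0.02343059490625299
```

View pics/w3.png

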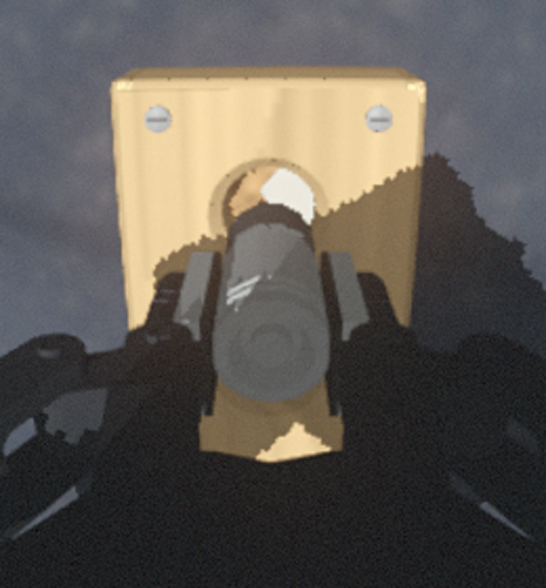

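The die is held upright at crop (272,310), aligned with the bore centre at about (268,200). I'll lower it.

>>> drive_tool(moves=[[[1,0.05,0.05,-1,0,0,0],[1,0,0,-0.8,0,0,0],[1,0,0,-0.4,0,0,0],[1,0,0,-0.2,0,0,0],[1,0,0,0,0,0,0]]])

```text
time: 6.55
eef_pos: [0.6315, -0.1507, 0.0529]
tcp_rot: [0.968, 0.252, -0.0, -0.0]
wrist_force: [-0.3, 0.3, -0.6]
grip_width: 0.0233
gripper_force: 59.1
```

>>> drive_tool(moves=[[[1,0,0,-0.3,0,0,0],[1,0,0,-0.3,0,0,0],[1,0,0,-0.2,0,0,0],[1,0,0,0,0,0,0]]])

```text
time: 6.95
eef_pos: [0.6317, -0.1507, 0.0453]
tcp_rot: [0.968, 0.252, 0.0, 0.0]
wrist_force: [-0.6, 0.3, -1.9]
grip_width: 0.0232
gripper_force: 59.1
```

>>> drive_tool(moves=[[[1,0,0,-0.1,0,0,0],[1,0,0,-0.1,0,0,0],[1,0,0,0,0,0,0]]])

```text
time: 7.25
eef_pos: [0.632, -0.1507, 0.0451]
tcp_rot: [0.968, 0.252, 0.001, 0.0]
wrist_force: [-6.8, 3.1, 15.6]
grip_width: 0.0232
gripper_force: 61.2
```

It is seated: 15.6 N contact at the same TCP height as the other cork. I'll release, rise, and go to die_55.

>>> drive_tool(moves=[[[-1,0,0,0.1,0,0,0],[-1,0,0,0,0,0,0],[-1,0,0,0,0,0,0],[-1,0,0,0,0,0,0],[-1,0,0,0,0,0,0]]])

```text
time: 7.75
eef_pos: [0.6316, -0.1507, 0.0441]
tcp_rot: [0.968, 0.252, -0.0, -0.0]
wrist_force: [0.7, 0.9, -0.9]
grip_width: 0.0851
gripper_force: 0.0
```

>>> drive_tool(moves=[[[-1,0,0,2,0,0,0],[-1,0,0,3,0,0,0],[-1,0,0,4,0,0,0],[-1,-2.2,3.7,0,0,0,0],[-1,-2.2,3.7,0,0,0,0]]])

```text
time: 8.25
eef_pos: [0.5876, -0.0765, 0.1354]
tcp_rot: [0.968, 0.251, 0.001, 0.0]
wrist_force: [-0.4, 0.2, -0.5]
grip_width: 0.0852
gripper_force: 0.0
```

>>> drive_tool(moves=[[[-1,-2.2,3.7,0,0,0,0],[-1,-2.2,3.7,0,0,0,0],[-1,-2.2,3.7,0,0,0,0],[-1,-2.2,3.7,0,0,0,0],[-1,-2.4,3.7,0,0,0,0]]])

```text
time: 8.75
eef_pos: [0.4746, 0.1094, 0.1344]
tcp_rot: [0.968, 0.252, 0.0, -0.0]
wrist_force: [1.0, 0.9, 0.3]
grip_width: 0.0855
gripper_force: 0.0
```

>>> drive_tool(moves=[[[-1,0,0,0,0,0,0],[-1,0,0,0,0,0,0]]])

```text
time: 8.95
eef_pos: [0.4754, 0.1089, 0.1346]
tcp_rot: [0.967, 0.253, 0.0, 0.0]
wrist_force: [-0.3, 0.6, 0.8]
grip_width: 0.0853
gripper_force: 0.0
```

```bash
cat >> h.py <<'E'
def dies(d,K,M,lo=.05,hi=.075):
    X=wpts(d,K,M); m=((X[...,2]>lo)&(X[...,2]<hi)).astype(np.uint8); n,l,s,c=cv2.connectedComponentsWithStats(m,connectivity=4)
    for i in range(1,n):
        if s[i,4]>150:
            q=X[l==i]; q=q[q[:,2]>np.percentile(q[:,2],60)-.008]; o,r=cv2.minEnclosingCircle((q[:,:2]*1000).astype(np.float32)); print(c[i].round(),s[i,4],np.round(o,1),round(r,1),(q[:,:2].max(0)+q[:,:2].min(0))/2)
E
python3 - <<'E'
from h import *
p,d,K,M=wsnap(); save("w4",p); s=bot.state();print(s["time"],s["eef_pos"],yaw());dies(d,K,M)
p,d,c=snap("top"); K=np.array(c["intrinsics"]);R=np.array(c["R"]);t=np.array(c["t"])
v,u=np.mgrid[0:400,0:640]
X=(np.stack([(u-K[0,2])/K[0,0]*d,(v-K[1,2])/K[1,1]*d,d],-1)-t)@R
m=(abs(X[...,0]-.632)<.03)&(abs(X[...,1]+.151)<.03)&(X[...,2]>.05);q=X[m]
print("die25 in seat",len(q),q.mean(0) if len(q) else 0, np.median(q[:,2]) if len(q) else 0)
E
```

```text
9.0 [0.47580691 0.10816094 0.13443518] -60.761442607098175
[401.  20.] 2364 [627.8 134.3] 22.7 [0.62671365 0.13429082]
[129.  80.] 1326 [491.7 303.5] 18.5 [0.4908121  0.30325031]
[466. 145.] 3864 [570.8  41.1] 28.1 [0.57088506 0.04133389]
[327. 209.] 4224 [475.  109.5] 27.7 [0.47503157 0.10948055]
[613. 199.] 389 [ 630.5 -148.8] 12.2 [ 0.63048014 -0.14552457]
[414. 300.] 620 [ 4.422e+02 -4.000e-01] 23.1 [ 0.44235296 -0.00164474]
[309. 315.] 2453 [378.6  74.2] 27.8 [0.38048211 0.07416061]
[629. 387.] 543 [ 453.6 -688.7] 98.2 [ 0.44087044 -0.68869143]
die25 in seat 61 [ 0.63044811 -0.15103741  0.07152768] 0.07304425870059766
```

View pics/w4.png

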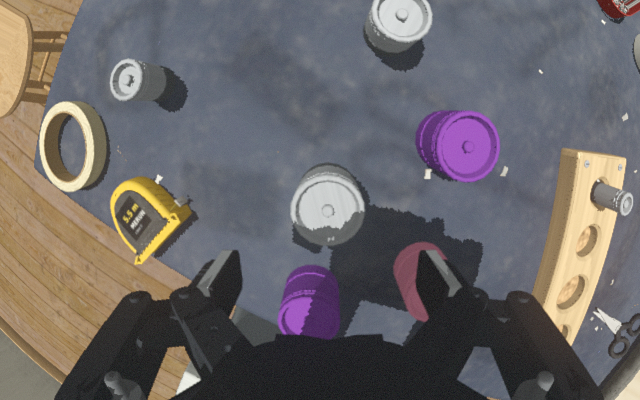

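die_25 stands in its bore (w4 at (613,199)), and die_55 is at (327,209), directly under the tool. I'll descend and grip.

>>> drive_tool(moves=[[[-1,0,0.05,-3,0,0,0],[-1,0,0,-3,0,0,0],[-1,0,0,-3,0,0,0],[-1,0,0,-1.7,0,0,0],[-1,0,0,0,0,0,0]]])

```text
time: 9.55
eef_pos: [0.4747, 0.1075, 0.0247]
tcp_rot: [0.968, 0.251, -0.002, -0.0]
wrist_force: [0.1, -0.4, -0.1]
grip_width: 0.0855
gripper_force: 0.0
```

>>> drive_tool(moves=[[[1,0,0,0,0,0,0],[1,0,0,0,0,0,0],[1,0,0,0,0,0,0],[1,0,0,0,0,0,0],[1,0,0,0,0,0,0]]])

```text
time: 10.05
eef_pos: [0.4766, 0.1088, 0.0291]
tcp_rot: [0.968, 0.252, 0.001, 0.0]
wrist_force: [-0.9, -1.1, 5.8]
grip_width: 0.0533
gripper_force: 64.9
```

>>> drive_tool(moves=[[[1,0,0,2,0,0,0],[1,0,0,4,0,0,0],[1,0,0,4,0,0,0],[1,-0.33,-4.5,0,0,0,0],[1,-0.33,-4.5,0,0,0,0]]])

```text
time: 10.55
eef_pos: [0.4693, 0.0183, 0.1292]
tcp_rot: [0.967, 0.253, 0.001, 0.0]
wrist_force: [1.0, -0.8, -6.9]
grip_width: 0.0532
gripper_force: 65.8
```

>>> drive_tool(moves=[[[1,-0.33,-4.5,0,0,0,0],[1,-0.33,-4.5,0,0,0,0],[1,-0.33,-4.5,0,0,0,0],[1,-0.33,-4.5,0,0,0,0],[1,-0.33,-4.5,0,0,0,0]]])

```text
time: 11.05
eef_pos: [0.4519, -0.2082, 0.1279]
tcp_rot: [0.968, 0.252, 0.0, 0.0]
wrist_force: [2.4, 1.0, -6.1]
grip_width: 0.0535
gripper_force: 65.8
```

>>> drive_tool(moves=[[[1,-0.33,-4.6,0,0,0,0],[1,0,0,-3,0,0,0],[1,0,0,-2,0,0,0],[1,0,0,0,0,0,0],[1,0,0,0,0,0,0]]])

```text
time: 11.55
eef_pos: [0.4493, -0.2522, 0.0781]
tcp_rot: [0.968, 0.252, -0.0, 0.0]
wrist_force: [0.4, 0.2, -4.7]
grip_width: 0.0534
gripper_force: 65.9
```

```bash
python3 - <<'E'
from h import *
p,d,K,M=wsnap(); s=bot.state();print(s["eef_pos"],yaw(),s["grip_width"])
save("w5",cv2.resize(p[60:400,180:480],None,fx=1.7,fy=1.7,interpolation=cv2.INTER_CUBIC))
E
```

```text
[ 0.44970504 -0.25231669  0.0787603 ] -60.77493403245232 0.053221980658582205
```

View pics/w5.png

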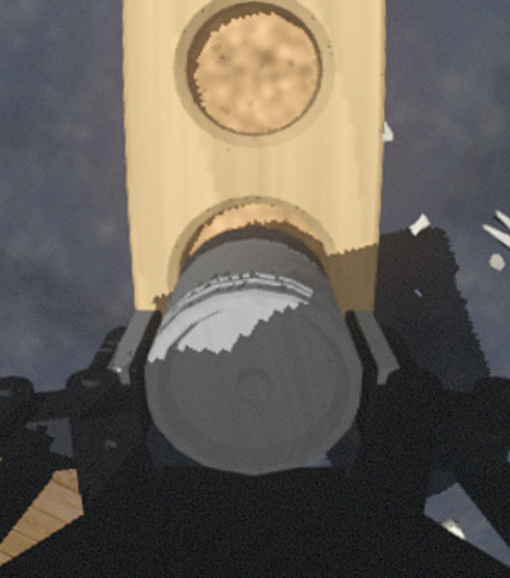

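The die is aligned with the bore (both at crop x≈254), so I'll lower it.

>>> drive_tool(moves=[[[1,0,-0.05,-1,0,0,0],[1,0,0,-0.8,0,0,0],[1,0,0,-0.6,0,0,0],[1,0,0,-0.3,0,0,0],[1,0,0,0,0,0,0]]])

```text
time: 12.1
eef_pos: [0.449, -0.2526, 0.0497]
tcp_rot: [0.968, 0.252, -0.0, -0.0]
wrist_force: [-0.2, 0.4, -4.4]
grip_width: 0.0532
gripper_force: 66.2
```

>>> drive_tool(moves=[[[1,0,0,-0.3,0,0,0],[1,0,0,-0.3,0,0,0],[1,0,0,-0.2,0,0,0],[1,0,0,0,0,0,0]]])

```text
time: 12.5
eef_pos: [0.4494, -0.2528, 0.0431]
tcp_rot: [0.968, 0.252, 0.0, 0.0]
wrist_force: [-4.7, 2.3, 4.4]
grip_width: 0.0534
gripper_force: 67.1
```

>>> drive_tool(moves=[[[-1,0,0,0,0,0,0],[-1,0,0,0,0,0,0],[-1,0,0,0,0,0,0],[-1,0,0,0,0,0,0],[-1,0,0,2,0,0,0]]])

```text
time: 13.0
eef_pos: [0.4482, -0.2521, 0.0603]
tcp_rot: [0.968, 0.252, -0.001, -0.001]
wrist_force: [-0.4, 0.1, 0.1]
grip_width: 0.0856
gripper_force: 0.0
```

>>> drive_tool(moves=[[[-1,0,0,3,0,0,0],[-1,0,0,4,0,0,0],[-1,1.8,3.9,0,0,0,0],[-1,1.8,3.9,0,0,0,0],[-1,1.8,3.9,0,0,0,0]]])

```text
time: 13.5
eef_pos: [0.5037, -0.1345, 0.1328]
tcp_rot: [0.968, 0.252, 0.0, 0.0]
wrist_force: [0.9, -0.0, -0.4]
grip_width: 0.0854
gripper_force: 0.0
```

>>> drive_tool(moves=[[[-1,1.8,3.9,0,0,0,0],[-1,1.8,3.9,0,0,0,0],[-1,1.8,3.9,0,0,0,0],[-1,1.8,3.9,0,0,0,0],[-1,1.8,3.8,0,0,0,0]]])

```text
time: 14.0
eef_pos: [0.5938, 0.0602, 0.1324]
tcp_rot: [0.968, 0.252, 0.0, 0.0]
wrist_force: [0.8, -0.5, -0.7]
grip_width: 0.0853
gripper_force: 0.0
```

>>> drive_tool(moves=[[[-1,1.8,3.8,0,0,0,0],[-1,1.7,3.7,0,0,0,0],[-1,0,0,0,0,0,0],[-1,0,0,0,0,0,0]]])

```text
time: 14.4
eef_pos: [0.6282, 0.1339, 0.1318]
tcp_rot: [0.968, 0.253, -0.0, 0.0]
wrist_force: [-0.2, -0.7, 0.2]
grip_width: 0.0853
gripper_force: 0.0
```

```bash
python3 - <<'E'
from h import *
p,d,K,M=wsnap(); s=bot.state();print(s["time"],s["eef_pos"],yaw());dies(d,K,M,.05,.085)
E
```

```text
14.45 [0.62801029 0.13307153 0.13201556] -60.77679575065294
[131. 104.] 1592 [627.9 314. ] 20.2 [0.62774201 0.31425422]
[327. 209.] 2961 [628.3 134.6] 22.9 [0.62825531 0.13488141]
[103. 245.] 904 [491.4 302.8] 18.1 [0.49178634 0.30305661]
[389. 311.] 2707 [571.4  42. ] 28.0 [0.57158247 0.04152233]
[559. 323.] 204 [ 634.4 -151.1] 12.2 [ 0.63750927 -0.15110972]
[630. 390.] 367 [ 564.2 -668.7] 72.8 [ 0.58470327 -0.669484  ]
```

>>> drive_tool(moves=[[[-1,0,0.1,-3,0,0,0],[-1,0,0,-3,0,0,0],[-1,0,0,-3,0,0,0],[-1,0,0,-1.5,0,0,0],[-1,0,0,0,0,0,0]]])

```text
time: 14.95
eef_pos: [0.6271, 0.1332, 0.0255]
tcp_rot: [0.968, 0.252, -0.002, -0.0]
wrist_force: [0.1, 0.6, -0.8]
grip_width: 0.0857
gripper_force: 0.0
```

>>> drive_tool(moves=[[[1,0,0,0,0,0,0],[1,0,0,0,0,0,0],[1,0,0,0,0,0,0],[1,0,0,0,0,0,0],[1,0,0,0,0,0,0]]])

```text
time: 15.45
eef_pos: [0.629, 0.1343, 0.0292]
tcp_rot: [0.968, 0.252, 0.001, 0.0]
wrist_force: [-1.6, -0.8, 7.6]
grip_width: 0.0437
gripper_force: 61.2
```

>>> drive_tool(moves=[[[1,0,0,0,0,0,0]]])

```text
time: 15.55
eef_pos: [0.629, 0.1343, 0.0292]
tcp_rot: [0.968, 0.252, 0.001, 0.0]
wrist_force: [-1.5, -1.0, 8.5]
grip_width: 0.0438
gripper_force: 61.2
```

>>> drive_tool(moves=[[[1,0,0,2,0,0,0],[1,0,0,4,0,0,0],[1,0,0,4,0,0,0],[1,-1.4,-4.4,0,0,0,0],[1,-1.4,-4.4,0,0,0,0]]])

```text
time: 16.05
eef_pos: [0.6003, 0.046, 0.1291]
tcp_rot: [0.967, 0.253, 0.001, 0.0]
wrist_force: [1.0, -1.0, -4.7]
grip_width: 0.0436
gripper_force: 62.3
```

>>> drive_tool(moves=[[[1,-1.4,-4.4,0,0,0,0],[1,-1.4,-4.4,0,0,0,0],[1,-1.4,-4.4,0,0,0,0],[1,-1.4,-4.3,0,0,0,0],[1,-1.3,-4.3,0,0,0,0]]])

```text
time: 16.55
eef_pos: [0.5303, -0.1733, 0.1279]
tcp_rot: [0.968, 0.252, 0.0, 0.0]
wrist_force: [0.7, 0.3, -3.1]
grip_width: 0.0438
gripper_force: 62.2
```

>>> drive_tool(moves=[[[1,-1.3,-4.3,0,0,0,0],[1,0,0,-3,0,0,0],[1,0,0,-2,0,0,0],[1,0,0,0,0,0,0],[1,0,0,0,0,0,0]]])

```text
time: 17.05
eef_pos: [0.5183, -0.2147, 0.0781]
tcp_rot: [0.968, 0.252, 0.0, 0.0]
wrist_force: [-0.4, 0.5, -2.7]
grip_width: 0.0432
gripper_force: 62.3
```

```bash
python3 - <<'E'
from h import *
p,d,K,M=wsnap(); s=bot.state();print(s["eef_pos"],yaw(),s["grip_width"])
save("w6",cv2.resize(p[60:400,180:480],None,fx=1.7,fy=1.7,interpolation=cv2.INTER_CUBIC))
E
```

```text
[ 0.51879004 -0.21471271  0.0787606 ] -60.769264939163605 0.04350153042931562
```

View pics/w6.png

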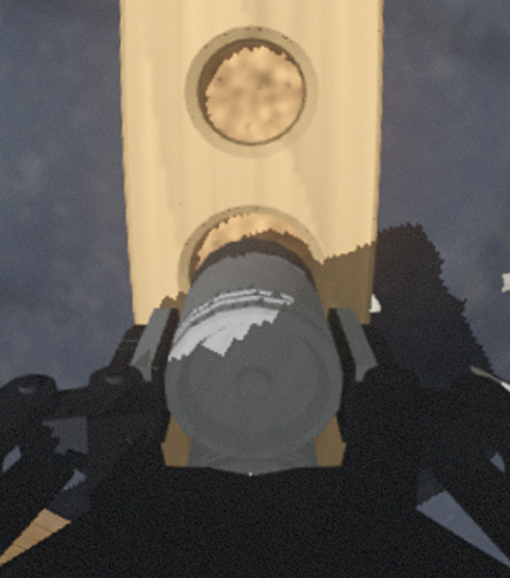

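The die is centred over the 45 mm bore, so I'll lower it by the same amount.

>>> drive_tool(moves=[[[1,0,0,-1,0,0,0],[1,0,0,-0.8,0,0,0],[1,0,0,-0.6,0,0,0],[1,0,0,-0.3,0,0,0],[1,0,0,0,0,0,0]]])

```text
time: 17.6
eef_pos: [0.518, -0.2146, 0.0497]
tcp_rot: [0.968, 0.252, -0.0, -0.0]
wrist_force: [0.6, -1.3, -3.5]
grip_width: 0.0432
gripper_force: 62.3
```

>>> drive_tool(moves=[[[1,0,0,-0.3,0,0,0],[1,0,0,-0.3,0,0,0],[1,0,0,-0.2,0,0,0],[1,0,0,0,0,0,0]]])

```text
time: 18.0
eef_pos: [0.5184, -0.2148, 0.0432]
tcp_rot: [0.968, 0.252, 0.0, 0.0]
wrist_force: [-4.7, 2.5, 7.0]
grip_width: 0.0436
gripper_force: 63.4
```

>>> drive_tool(moves=[[[-1,0,0,0,0,0,0],[-1,0,0,0,0,0,0],[-1,0,0,0,0,0,0],[-1,0,0,0,0,0,0],[-1,0,0,2,0,0,0]]])

```text
time: 18.5
eef_pos: [0.517, -0.2142, 0.0601]
tcp_rot: [0.968, 0.252, -0.002, -0.001]
wrist_force: [0.7, -0.1, 0.6]
grip_width: 0.0852
gripper_force: 0.0
```

>>> drive_tool(moves=[[[-1,0,0,3,0,0,0],[-1,0,0,4,0,0,0],[-1,-0.2,4.3,0,0,0,0],[-1,-0.2,4.3,0,0,0,0],[-1,-0.2,4.3,0,0,0,0]]])

```text
time: 19.0
eef_pos: [0.5119, -0.0846, 0.1326]
tcp_rot: [0.968, 0.252, 0.0, 0.0]
wrist_force: [0.5, 0.8, 0.9]
grip_width: 0.0854
gripper_force: 0.0
```

>>> drive_tool(moves=[[[-1,-0.2,4.3,0,0,0,0],[-1,-0.2,4.3,0,0,0,0],[-1,-0.2,4.3,0,0,0,0],[-1,-0.2,4.3,0,0,0,0],[-1,-0.2,4.3,0,0,0,0]]])

```text
time: 19.5
eef_pos: [0.5018, 0.131, 0.1325]
tcp_rot: [0.968, 0.252, 0.0, 0.0]
wrist_force: [0.4, -0.7, -0.0]
grip_width: 0.0851
gripper_force: 0.0
```

>>> drive_tool(moves=[[[-1,-0.3,4.3,0,0,0,0],[-1,-0.3,4.3,0,0,0,0],[-1,-0.3,4.3,0,0,0,0],[-1,-0.2,4.4,0,0,0,0],[-1,0,0,0,0,0,0]]])

```text
time: 20.0
eef_pos: [0.4904, 0.3062, 0.132]
tcp_rot: [0.967, 0.254, -0.0, -0.0]
wrist_force: [-0.2, -0.8, -0.5]
grip_width: 0.0855
gripper_force: 0.0
```

>>> drive_tool(moves=[[[-1,0,0,0,0,0,0]]])

```text
time: 20.1
eef_pos: [0.4909, 0.3029, 0.132]
tcp_rot: [0.967, 0.253, -0.0, 0.0]
wrist_force: [0.1, -0.3, 0.1]
grip_width: 0.0855
gripper_force: 0.0
```

```bash
python3 - <<'E'
from h import *
p,d,K,M=wsnap(); s=bot.state();print(s["time"],s["eef_pos"],yaw());dies(d,K,M,.05,.085)
E
```

```text
20.15 [0.49109945 0.30203004 0.13206399] -60.76572515826276
[409.  40.] 2207 [627.7 314.3] 20.0 [0.62776857 0.31445381]
[327. 209.] 1834 [491.2 303.5] 17.9 [0.49110357 0.30356316]
[581. 260.] 1515 [570.9  42.1] 28.1 [0.57049204 0.0426272 ]
[624. 347.] 551 [ 517.8 -213.8] 23.9 [ 0.51838516 -0.21376561]
[469. 377.] 341 [392.   70.5] 22.3 [0.39370729 0.07046721]
[606. 379.] 471 [ 451.1 -252.4] 28.5 [ 0.45347516 -0.25265681]
```

>>> drive_tool(moves=[[[-1,0,0.1,-3,0,0,0],[-1,0,0,-3,0,0,0],[-1,0,0,-3,0,0,0],[-1,0,0,-1.5,0,0,0],[-1,0,0,0,0,0,0]]])

```text
time: 20.65
eef_pos: [0.4906, 0.3019, 0.0256]
tcp_rot: [0.968, 0.252, -0.001, 0.0]
wrist_force: [-0.3, 0.2, 0.1]
grip_width: 0.0853
gripper_force: 0.0
```

>>> drive_tool(moves=[[[1,0,0,0,0,0,0],[1,0,0,0,0,0,0],[1,0,0,0,0,0,0],[1,0,0,0,0,0,0],[1,0,0,0,0,0,0]]])

```text
time: 21.15
eef_pos: [0.4918, 0.3035, 0.0286]
tcp_rot: [0.968, 0.252, 0.001, -0.0]
wrist_force: [-1.0, -1.6, 5.6]
grip_width: 0.0334
gripper_force: 59.5
```

>>> drive_tool(moves=[[[1,0,0,0,0,0,0],[1,0,0,0,0,0,0]]])

```text
time: 21.35
eef_pos: [0.4918, 0.3035, 0.0286]
tcp_rot: [0.968, 0.252, 0.001, -0.0]
wrist_force: [-0.8, -1.1, 6.1]
grip_width: 0.0337
gripper_force: 59.5
```

>>> drive_tool(moves=[[[1,0,0,2,0,0,0],[1,0,0,4,0,0,0],[1,0,0,4.5,0,0,0],[1,0.8,-4.4,0,0,0,0],[1,0.8,-4.4,0,0,0,0]]])

```text
time: 21.85
eef_pos: [0.5076, 0.2151, 0.1342]
tcp_rot: [0.967, 0.253, 0.001, -0.0]
wrist_force: [0.6, -0.7, -2.5]
grip_width: 0.0333
gripper_force: 60.3
```

>>> drive_tool(moves=[[[1,0.8,-4.4,0,0,0,0],[1,0.8,-4.4,0,0,0,0],[1,0.8,-4.4,0,0,0,0],[1,0.8,-4.4,0,0,0,0],[1,0.8,-4.4,0,0,0,0]]])

```text
time: 22.35
eef_pos: [0.5472, -0.0065, 0.1328]
tcp_rot: [0.968, 0.252, 0.0, 0.0]
wrist_force: [1.0, 1.0, -2.3]
grip_width: 0.033
gripper_force: 60.3
```

>>> drive_tool(moves=[[[1,0.8,-4.4,0,0,0,0],[1,0.8,-4.4,0,0,0,0],[1,0.8,-4.4,0,0,0,0],[1,0.8,-4.4,0,0,0,0],[1,0,0,0,0,0,0]]])

```text
time: 22.85
eef_pos: [0.5794, -0.185, 0.1323]
tcp_rot: [0.968, 0.25, -0.0, 0.0]
wrist_force: [0.4, 0.5, -1.8]
grip_width: 0.0332
gripper_force: 60.7
```

>>> drive_tool(moves=[[[1,0,0,-3,0,0,0],[1,0,0,-2.5,0,0,0],[1,0,0,0,0,0,0],[1,0,0,0,0,0,0]]])

```text
time: 23.25
eef_pos: [0.5793, -0.1805, 0.078]
tcp_rot: [0.968, 0.252, -0.0, -0.0]
wrist_force: [0.9, -0.0, -0.7]
grip_width: 0.0336
gripper_force: 60.5
```

```bash
python3 - <<'E'
from h import *
p,d,K,M=wsnap(); s=bot.state();print(s["eef_pos"],yaw(),s["grip_width"])
save("w7",cv2.resize(p[60:400,180:480],None,fx=1.7,fy=1.7,interpolation=cv2.INTER_CUBIC))
E
```

```text
[ 0.57973543 -0.18061891  0.07884428] -60.77542137669145 0.03370663689650474
```

View pics/w7.png

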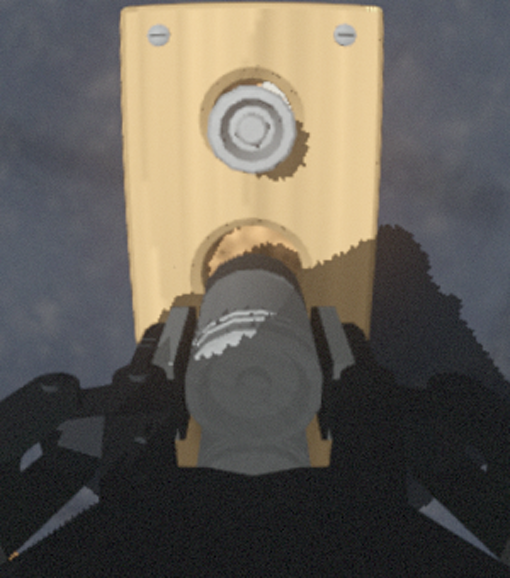

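die_35 is centred over its bore (crop (253,290)), and die_25 is seated at (252,127). I'll lower it.

>>> drive_tool(moves=[[[1,0,0,-1,0,0,0],[1,0,0,-0.8,0,0,0],[1,0,0,-0.6,0,0,0],[1,0,0,-0.3,0,0,0],[1,0,0,0,0,0,0]]])

```text
time: 23.8
eef_pos: [0.579, -0.1806, 0.0497]
tcp_rot: [0.968, 0.252, -0.0, -0.0]
wrist_force: [0.0, 0.0, -1.9]
grip_width: 0.0339
gripper_force: 60.6
```

>>> drive_tool(moves=[[[1,0,0,-0.3,0,0,0],[1,0,0,-0.3,0,0,0],[1,0,0,-0.3,0,0,0],[1,0,0,0,0,0,0]]])

```text
time: 24.2
eef_pos: [0.5796, -0.1808, 0.0425]
tcp_rot: [0.968, 0.252, 0.0, 0.0]
wrist_force: [-3.4, 2.2, 10.8]
grip_width: 0.0335
gripper_force: 62.0
```

It is seated. I'll release, rise, and check.

>>> drive_tool(moves=[[[-1,0,0,0,0,0,0],[-1,0,0,0,0,0,0],[-1,0,0,0,0,0,0],[-1,0,0,0,0,0,0],[-1,0,0,2,0,0,0]]])

```text
time: 24.7
eef_pos: [0.5779, -0.1803, 0.0589]
tcp_rot: [0.968, 0.252, -0.002, -0.001]
wrist_force: [0.2, 0.5, 0.5]
grip_width: 0.0852
gripper_force: 0.0
```

>>> drive_tool(moves=[[[-1,0,0,4,0,0,0],[-1,0,0,5,0,0,0],[-1,-2,-1,5,0,0,0],[-1,-2,-1,2,0,0,0],[-1,0,0,0,0,0,0]]])

```text
time: 25.2
eef_pos: [0.5406, -0.2011, 0.2211]
tcp_rot: [0.968, 0.252, 0.002, 0.002]
wrist_force: [-0.1, 0.7, -0.1]
grip_width: 0.0853
gripper_force: 0.0
```

>>> drive_tool(moves=[[[-1,0,0,0,0,0,0],[-1,0,0,0,0,0,0]]])

```text
time: 25.4
eef_pos: [0.5409, -0.1995, 0.2153]
tcp_rot: [0.968, 0.252, -0.001, -0.001]
wrist_force: [-0.6, -0.0, 0.1]
grip_width: 0.0854
gripper_force: 0.0
```

```bash
python3 - <<'E'
from h import *
p,d,K,M=wsnap(); save("w8",p); s=bot.state();print(s["time"],s["eef_pos"],s["wrist_force"]);dies(d,K,M,.062,.085)
X=wpts(d,K,M)
for n,x,y in((25,.632,-.151),(35,.5795,-.1804),(45,.5188,-.2145),(55,.449,-.2536)):
    m=(np.hypot(X[...,0]-x,X[...,1]-y)<n/2000-.003)&(X[...,2]<.1);print(n,np.percentile(X[m][:,2],[50,90]))
E
```

```text
25.45 [ 0.54102204 -0.19946054  0.21527697] [-0.39605718 -0.2931806  -0.4013267 ]
[330.  79.] 599 [ 630.9 -151.5] 12.7 [ 0.63091645 -0.15115045]
[331. 144.] 1119 [ 579.2 -181. ] 17.7 [ 0.5792526  -0.18097874]
[331. 215.] 1711 [ 518.3 -215.1] 22.9 [ 0.51824676 -0.21496298]
[331. 284.] 1988 [ 448.8 -253.4] 28.0 [ 0.44872128 -0.25307552]
[ 49. 318.] 418 [113.3 115.7] 87.4 [0.11109364 0.11741396]
25 [0.07400098 0.07614397]
35 [0.07121566 0.07604253]
45 [0.07070833 0.07568165]
55 [0.07052505 0.07537816]
```

View pics/w8.png

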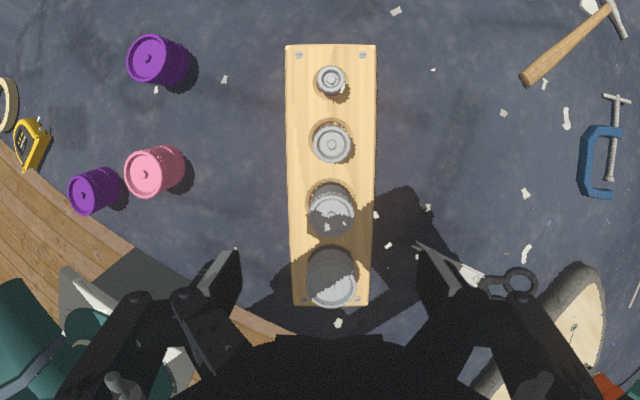

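All four dies stand in their bores at (330,79), (331,144), (331,215) and (331,284), with their tops at about 76 mm and centres within about 1 mm. The gripper is clear.

```bash
python3 -c "
from workcell import bot
print(bot.finish_job())"
```

```text
the job is handed in; nothing more can be done
None
```

All four dies are upright and fully down in their own bores, in size order; my last measurement put each within about 1 mm of its bore centre. The spool and shears were left alone, and the job was handed in at about 25 s of the 99 s allowed (no verdict was returned).

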